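# Move the essence bottles from the drip rack to the ash rack in order

### The job

The four corked amber essence bottles have been refilled and stand in a row on the steel drip rack; move them to the light ash rack in the same order, so that the one at the robot's left end of the drip rack ends in the recess at the robot's left end of the ash rack, and so on along the row. Set each bottle down gently, upright and in the middle of its recess; they are glass, so do not tip or drop them.

Things in the scene. Friction and masses are not known exactly. Their poses are not given: they have to be found in the camera images.
- slim_centre (a point): Slim round bottle: amber glass, 32 mm diameter, straight-sided for 54 mm above its base, narrow neck and 17 mm cork; 84 mm tall in all, about 80 g. Loose, closed. This point is on its axis, half-way up (42 mm above its underside); z up.
- jar_centre (a point): Wide round jar: amber glass, 56 mm diameter, straight-sided for 34 mm above its base, wide 42 mm cork; 62 mm tall in all, about 140 g. Loose, closed. This point is on its axis, half-way up (31 mm above its underside); z up.
- square_centre (a point): Square bottle: amber glass, 42 x 42 mm, flat-sided for 56 mm above its base, narrow neck and 19 mm cork; 80 mm tall in all, about 130 g. x and y are normal to its side faces. Loose, closed. This point is on its axis, half-way up (40 mm above its underside); z up.
- flask_centre (a point): Flat flask: amber glass, 28 mm thick (along its x) and 56 mm wide (along its y), flat-sided for 62 mm above its base, narrow neck and 19 mm cork; 86 mm tall in all, about 120 g. Loose, closed. This point is on its axis, half-way up (43 mm above its underside); z up.
- cup_slim: The drip cup in which the slim round bottle stands at the start (all four cups look alike): round steel saucer, 78 mm across, 8 mm high rim, fixed on the drip rack. Origin: centre of its underside; its inner floor, on which the bottle stands, is 3 mm above that.
- cup_jar: The drip cup in which the wide round jar stands at the start (all four cups look alike): round steel saucer, 78 mm across, 8 mm high rim, fixed on the drip rack. Origin: centre of its underside; its inner floor, on which the bottle stands, is 3 mm above that.
- cup_square: The drip cup in which the square bottle stands at the start (all four cups look alike): round steel saucer, 78 mm across, 8 mm high rim, fixed on the drip rack. Origin: centre of its underside; its inner floor, on which the bottle stands, is 3 mm above that.
- cup_flask: The drip cup in which the flat flask stands at the start (all four cups look alike): round steel saucer, 78 mm across, 8 mm high rim, fixed on the drip rack. Origin: centre of its underside; its inner floor, on which the bottle stands, is 3 mm above that.
- drip_rack: Steel drip rack, 372 mm long and 84 mm deep: two rods between end feet, carrying the four drip cups in a row along its y, 90 mm apart, centres at y = +135, +45, -45 and -135 mm, x = 0; cup floors 21 mm above the table. Fixed. Origin: centre of its underside, on the table; z up, +y points to the robot's left (within about 9 degrees).
- ash_rack: Light ash rack: a solid board 372 mm long (y), 98 mm deep (x), 20 mm high, with four square recesses 78 mm wide and 6 mm deep in a row along its y, 90 mm apart, centres at y = +135, +45, -45 and -135 mm, x = 0; recess floors are 14 mm above the table. Fixed, empty at the start. Origin: centre of its underside, on the table; z up, +y points to the robot's left (within about 9 degrees). Either rack may be the nearer one to the robot.
Mind the look-alikes: they are no part of the job. What is shaped like the part that bears flask_centre but turquoise is not meant. What is shaped like the part that bears jar_centre but purple is not meant.

How it is judged (in metres and radians):
At the end, for the whole second after the job is handed in: Each of the four bottles stands upright (within 0.1 rad) on the floor of the ash-rack recess whose place in the row, counted from the robot's left, is that of the drip cup it started in; its axis is within 15 mm of the recess centre along each side of the rack; all are released and at rest (x of slim_centre in the frame of ash_rack between -0.015 and 0.015 m and z of slim_centre in the frame of ash_rack between 0.052 and 0.06 m and ((y of cup_slim in the frame of drip_rack between 0.115 and 0.155 m and y of slim_centre in the frame of ash_rack between 0.12 and 0.15 m) or (y of cup_slim in the frame of drip_rack between 0.025 and 0.065 m and y of slim_centre in the frame of ash_rack between 0.03 and 0.06 m) or (y of cup_slim in the frame of drip_rack between -0.065 and -0.025 m and y of slim_centre in the frame of ash_rack between -0.06 and -0.03 m) or (y of cup_slim in the frame of drip_rack between -0.155 and -0.115 m and y of slim_centre in the frame of ash_rack between -0.15 and -0.12 m)) and angle between each of slim_centre, jar_centre, square_centre, flask_centre's own z axis and vertical below 0.1 rad and linear speed of each of slim, jar, square, flask below 0.02 m/s and contact force between each of slim, jar, square, flask and the fingers below 0.1 N and x of jar_centre in the frame of ash_rack between -0.015 and 0.015 m and z of jar_centre in the frame of ash_rack between 0.041 and 0.049 m and ((y of cup_jar in the frame of drip_rack between 0.115 and 0.155 m and y of jar_centre in the frame of ash_rack between 0.12 and 0.15 m) or (y of cup_jar in the frame of drip_rack between 0.025 and 0.065 m and y of jar_centre in the frame of ash_rack between 0.03 and 0.06 m) or (y of cup_jar in the frame of drip_rack between -0.065 and -0.025 m and y of jar_centre in the frame of ash_rack between -0.06 and -0.03 m) or (y of cup_jar in the frame of drip_rack between -0.155 and -0.115 m and y of jar_centre in the frame of ash_rack between -0.15 and -0.12 m)) and x of square_centre in the frame of ash_rack between -0.015 and 0.015 m and z of square_centre in the frame of ash_rack between 0.05 and 0.058 m and ((y of cup_square in the frame of drip_rack between 0.115 and 0.155 m and y of square_centre in the frame of ash_rack between 0.12 and 0.15 m) or (y of cup_square in the frame of drip_rack between 0.025 and 0.065 m and y of square_centre in the frame of ash_rack between 0.03 and 0.06 m) or (y of cup_square in the frame of drip_rack between -0.065 and -0.025 m and y of square_centre in the frame of ash_rack between -0.06 and -0.03 m) or (y of cup_square in the frame of drip_rack between -0.155 and -0.115 m and y of square_centre in the frame of ash_rack between -0.15 and -0.12 m)) and x of flask_centre in the frame of ash_rack between -0.015 and 0.015 m and z of flask_centre in the frame of ash_rack between 0.053 and 0.061 m and ((y of cup_flask in the frame of drip_rack between 0.115 and 0.155 m and y of flask_centre in the frame of ash_rack between 0.12 and 0.15 m) or (y of cup_flask in the frame of drip_rack between 0.025 and 0.065 m and y of flask_centre in the frame of ash_rack between 0.03 and 0.06 m) or (y of cup_flask in the frame of drip_rack between -0.065 and -0.025 m and y of flask_centre in the frame of ash_rack between -0.06 and -0.03 m) or (y of cup_flask in the frame of drip_rack between -0.155 and -0.115 m and y of flask_centre in the frame of ash_rack between -0.15 and -0.12 m))); the robot touches nothing.
It fails at once if a bottle is tipped more than about 35 degrees (angle between any of slim_centre, jar_centre, square_centre, flask_centre's own z axis and vertical above 0.6 rad).
It fails at once if a bottle is dropped (falls freely, about 15 mm or more) ((contact force between slim and the fingers below 0.02 N and linear speed of slim above 0.55 m/s) or (contact force between jar and the fingers below 0.02 N and linear speed of jar above 0.55 m/s) or (contact force between square and the fingers below 0.02 N and linear speed of square above 0.55 m/s) or (contact force between flask and the fingers below 0.02 N and linear speed of flask above 0.55 m/s)).
It also fails if it takes over 115 s, if anything falls off the work surface, if the arm or the gripper's body presses on something with over 40 N, if the wrist force passes 120 N, or if a joint passes its speed limit or range.

### The arm

A 6-joint arm with a two-finger parallel gripper is mounted at the origin on the work surface. World frame = base frame: x ahead of the robot, y to its left, z up, the work surface at z = 0. Lengths are in mm, angles in rad, forces in N, time in s.
With the tool pointing down it reaches from about 400 to 925 mm from the base axis. Payload 12.5 kg.
Tool frame: the origin (TCP) lies at the very end of the fingers, on their centre line; the grasp point (between the pads) lies 19 mm behind it (env.grasp_offset is the distance from the TCP to the grasp point, in mm); z points along the fingers, y is the direction in which the jaws open and shut (so a half turn about z gives the same grasp; the last joint's range is limited). The gripper opens to 95 mm and grips with 3 to 60 N. Pads are 20 mm wide; open, the fingers measure 119 mm over their backs; the gripper's body (75 mm by 180 mm) begins 59 mm behind the grasp point.
Start: joints at [-1.384, 0.491, 1.559, -0, 1.092, -0.106], TCP at [180.42, -598.414, 185.061] pointing down, gripper open.
Joint ranges: [-3.1, 3.1], [-0.84, 2.19], [0.05, 2.79], [-1.13, 4.28], [0.06, 2.93], [-2.69, 2.69]. Speed limits (rad/s): [2.22, 2.22, 2.79, 3.14, 3.14, 3.14].

### API

Orientations are given as [roll, pitch, yaw] about the fixed x, y, z axes, in that order (R = Rz(yaw) Ry(pitch) Rx(roll)).
In Python, from cell import env gives the robot as it stands. The module is installed in compiled form; this text tells all that it offers.
- The arm moves only by the shell command python3 -m pendant 'ROWS'. ROWS is JSON, one flat list of numbers, 5 for each row, row after row: the shift along the tool's x, y, z as a fraction of full scale, then the turn about the tool's z as a fraction of full scale, then the gripper's target within -1 to 1 (shut at 1, half-way at 0, fully open at -1). In form: [x, y, z, turn, grip, x, y, z, turn, grip, ...]. A call has 1 to 10 rows; each row shifts and turns the commanded pose from where the row before left it, along the tool's axes as they then stand; what a row does not reach is not made up. Full scale, the value 1, is 0.4 m for a shift and 180 degrees for a turn. A row lasts 1/8 s, in which the tool goes at most 62.5 mm and 10.7 degrees, less where a joint would pass 70% of its speed; a pose out of reach is approached as far as the arm can. A call with a number of a shift or a turn outside -1 to 1 is refused whole. A call with a gripper value outside its range is refused whole. The fingers move at their own pace and stop on an object; the grip force is fixed at half the most. Time passes only in rows, so rows that do not move let the fingers close. It gives the time, the measured TCP pose, the force and the opening at its end, in the units of the state.
- env.state(): the state, without advancing time (a new reading comes with each control period).
- env.read_camera(name): name is "scene" or "top" or "wrist"; returns the picture (400x640x3 uint8, red, green, blue); there is no depth.
- env.camera_model(name): a dict with "fx", "fy", "cx", "cy" (pixels), "view" (4x4, takes a point from world to camera coordinates); the wrist camera has in their place "tool_from_camera" (4x4, takes a point from camera to tool coordinates, whose origin is the TCP and whose axes are the flange's). Camera axes: x right, y down, z forward; pixel columns grow to the right and rows downward; lengths in mm; the calibration is good to about 2 mm. A picture is of the moment at which its call begins: read the wrist's pose just before it. camera_model takes no time and is no camera call.
- env.job_done(): hands the job in, once; it reports no verdict.
Trained networks look in the newest picture that a camera, given by its name, has taken for a name from the list of things; names that differ only in an ending like _2 or _b are one class to them, and where a whole thing is asked for, a point or a joint stands for the part that bears it (a point fixed in the world has none). Each returns a list of dicts, best first, with "confidence" (0 to 1); they miss things now and then, are a little off and sometimes report something else, mostly with a low value. They report only what shows in the picture. A call takes as long as a camera call. They do not tell look-alikes from the thing itself.
- env.masks_of(thing, camera): "region" (400x640 bool, what is visible of it).
- env.landmark_of(thing, camera): "xyz" ([x, y, z] in mm, in world coordinates, good to about 4 mm: a listed point, or the origin of a listed thing).
The state is a dict: "t": time; "joints": joint angles; "qvel": joint speeds; "tau": joint torques, N m; "eef_pos": TCP position; "tcp_rot": TCP orientation; "ft_force": force on the tool from outside, world axes, zero at the start; "moment": the same for the moment, N m; "opening": opening from 0.0 (shut) to 1.0 (fully open).
Only numpy, scipy, OpenCV 4.12 (cv2) and the standard library are available. Lean on these libraries where they do the work, as an engineer would, in place of code of your own. Each camera call takes 0.05 s, during which the arm holds its last target.

## Working session

There is one attempt and no reset: what is moved stays moved. The work goes in short steps, Python scripts to look and compute and a shell command to move; the robot and the scene stay as the last step left them, time stands still between calls to the robot, and variables do not carry over. Pictures are saved under pics/ and viewed, and the job is handed in when it is done.

```bash
mkdir -p pics; ls; python3 - <<'E'
from cell import env
import cv2
s=env.state(); print(s['t'],s['eef_pos'],s['tcp_rot'],s['opening'],env.grasp_offset)
for c in ['top','scene']:
    im=env.read_camera(c); cv2.imwrite(f'pics/{c}0.png',im[:,:,::-1])
    m=env.camera_model(c); print(c,m['fx'],m['view'])
    for n in ['slim_centre','jar_centre','square_centre','flask_centre','drip_rack','ash_rack','cup_slim']:
        print(n,[(round(d['confidence'],2),[round(float(v)) for v in d['xyz']]) for d in env.landmark_of(n,c)])
print(env.state()['t'])
E
```

```text
pics
0.0 [ 180.3457483  -598.12984381  184.47560873] [-3.14049998e+00 -9.90700876e-05  2.92773482e-01] 0.997963512517841 18.8
top 412.92309134798336 [[-9.54717302e-03 -9.99950655e-01  2.74575206e-03 -3.25912016e+01]
 [-9.93944849e-01  9.18917024e-03 -1.09495191e-01  4.88810983e+02]
 [ 1.09464556e-01 -3.77449564e-03 -9.93983533e-01  8.02174192e+02]
 [ 0.00000000e+00  0.00000000e+00  0.00000000e+00  1.00000000e+00]]
slim_centre [(0.58, [445, 13, 67])]
jar_centre [(0.96, [588, -208, 29]), (0.88, [348, -17, 31]), (0.68, [452, -81, 47])]
square_centre [(0.81, [452, 98, 59])]
flask_centre [(0.78, [454, -172, 60]), (0.67, [352, -107, 46]), (0.31, [455, 98, 61])]
drip_rack [(0.66, [460, -34, 1]), (0.38, [454, -173, 15])]
ash_rack [(0.9, [628, 52, 0])]
cup_slim [(0.59, [461, 7, 17])]
scene 449.0748981257901 [[-3.52330971e-01  9.35726149e-01 -1.67171053e-02  2.19523507e+02]
 [ 6.50932188e-01  2.32184562e-01 -7.22756955e-01 -2.75265576e+02]
 [-6.72421128e-01 -2.65531362e-01 -6.90900082e-01  1.29034251e+03]
 [ 0.00000000e+00  0.00000000e+00  0.00000000e+00  1.00000000e+00]]
slim_centre [(0.88, [448, 16, 61]), (0.44, [455, -81, 16])]
jar_centre [(0.85, [351, -10, 30]), (0.79, [450, -78, 48]), (0.76, [590, -212, 34])]
square_centre [(0.94, [452, 94, 60]), (0.58, [456, -82, 19])]
flask_centre [(0.64, [454, -174, 64])]
drip_rack [(0.75, [452, -38, 1])]
ash_rack [(0.88, [630, 51, 1])]
cup_slim [(0.85, [457, 7, 21])]
0.8
```

View pics/top0.png

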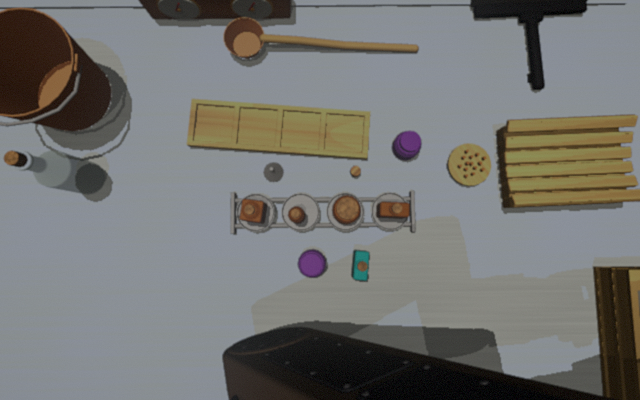

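View pics/scene0.png

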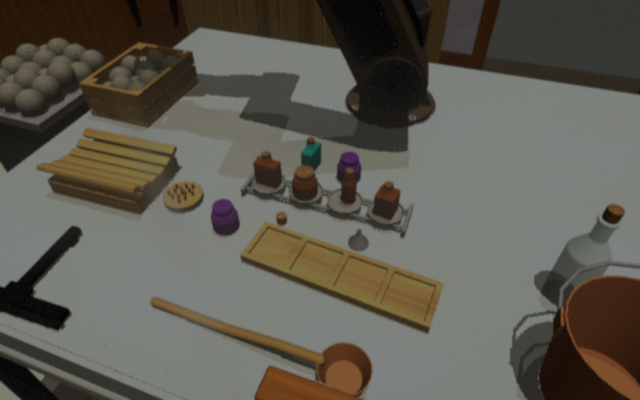

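The row on the drip rack, from the robot's left, is square (254,210), slim (297,213), jar (346,208), flask (394,209). They are amber and stand in cups. The look-alikes are the turquoise flask (361,265) and the purple jars (312,263) and (407,145), all off the rack. Next I'll measure the ash rack and the bottle yaws from the top view.

```bash
cat > h.py <<'E'
import numpy as np, cv2
from cell import env
def ray(cam,px,z):
    m=env.camera_model(cam) if isinstance(cam,str) else cam
    V=np.array(m['view']); R=V[:3,:3]; o=-R.T@V[:3,3]
    p=np.atleast_2d(np.array(px,float))
    d=np.c_[(p[:,0]-m['cx'])/m['fx'],(p[:,1]-m['cy'])/m['fy'],np.ones(len(p))]@R
    return (o+d*((z-o[2])/d[:,2])[:,None])
def proj(m,P):
    P=np.atleast_2d(P); V=np.array(m['view']); c=P@V[:3,:3].T+V[:3,3]
    return np.c_[m['fx']*c[:,0]/c[:,2]+m['cx'],m['fy']*c[:,1]/c[:,2]+m['cy']]
def wristmodel(s=None):
    s=s or env.state(); from scipy.spatial.transform import Rotation as Ro
    T=np.eye(4); T[:3,:3]=Ro.from_euler('xyz',s['tcp_rot']).as_matrix(); T[:3,3]=s['eef_pos']
    m=dict(env.camera_model('wrist')); m['view']=np.linalg.inv(T@np.array(m['tool_from_camera'])); return m
def to(x,y,z=None,yaw=None):
    """fractions of full scale; shift expressed at present yaw and at final yaw"""
    s=env.state(); p=np.array(s['eef_pos']); w=s['tcp_rot'][2]
    d=np.array([x,y,z if z is not None else p[2]])-p
    f=lambda a:(d[0]*np.cos(a)+d[1]*np.sin(a), d[0]*np.sin(a)-d[1]*np.cos(a), -d[2])
    yaw=w if yaw is None else yaw
    print('now',p.round(1),'yaw',round(w,4),'t',s['t'],'| at present yaw',(np.array(f(w))/400).round(4),'| at new yaw',(np.array(f(yaw))/400).round(4),'turn',round(-(yaw-w)/np.pi,4))
E
python3 - <<'E'
from h import *
np.set_printoptions(suppress=True,precision=1)
print(np.array(env.camera_model('wrist')['tool_from_camera']))
im=env.read_camera('top')
for n,z in [('ash_rack',20),('drip_rack',18),('flask_centre',83),('square_centre',77)]:
    for r in env.masks_of(n,'top')[:2]:
        k=r['region'].astype(np.uint8); ys,xs=np.nonzero(k)
        P=ray('top',np.c_[xs,ys],z)[:,:2].astype(np.float32)
        q=cv2.minAreaRect(P); print(n,r['confidence'],q, xs.mean(),ys.mean())
cv2.imwrite('pics/top1.png',cv2.resize(im[80:290,180:430,::-1],None,fx=3,fy=3,interpolation=cv2.INTER_CUBIC)[:600,:750])
from h import to
to(540,0,350,1.5)
E
```

```text
[[  -0.    -1.    -0.3   80.3]
 [   1.    -0.    -0.     0. ]
 [   0.    -0.3    1.  -199.9]
 [   0.     0.     0.     1. ]]
drip_rack 0.57 ((455.5799255371094, -36.99888610839844), (374.76556396484375, 81.03469848632812), 89.77513885498047) 324.70212765957444 211.78605200945626
flask_centre 0.8 ((352.78509521484375, -102.97444152832031), (32.80063247680664, 54.57643508911133), 83.50651550292969) 359.7570281124498 264.23493975903614
flask_centre 0.58 ((453.2925720214844, -167.73953247070312), (59.974979400634766, 30.687803268432617), 86.72865295410156) 393.01590457256464 209.32803180914513
square_centre 0.67 ((452.093505859375, 90.70796966552734), (65.54670715332031, 68.45869445800781), 44.84140396118164) 257.9157667386609 213.4924406047516
square_centre 0.57 ((453.6347351074219, 94.14608764648438), (48.56995391845703, 44.279483795166016), 81.31651306152344) 252.91794871794872 210.73162393162394
now [ 180.4 -598.4  185.1] yaw 0.2928 t 1.05 | at present yaw [ 1.3 -1.2 -0.4] | at new yaw [ 1.6  0.8 -0.4] turn -0.3843
```

View pics/top1.png

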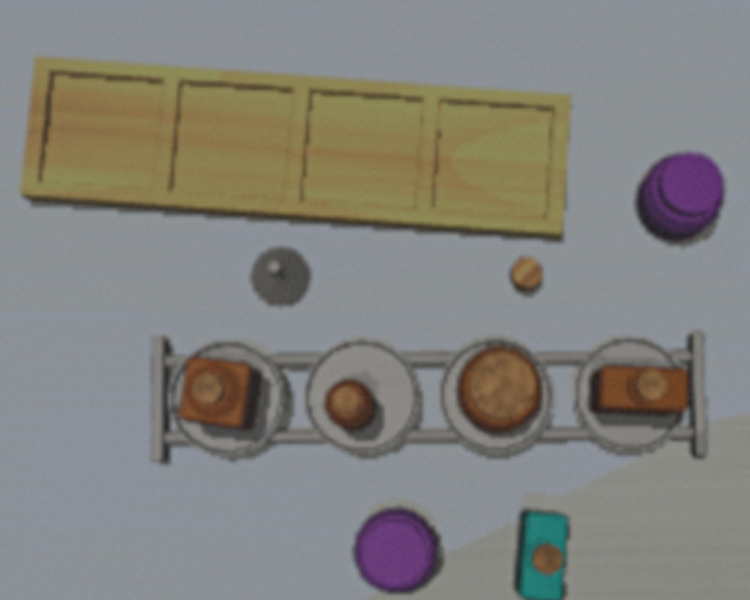

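```bash
python3 -m pendant '[0,0,-0.05,-0.0508,-1, 0,0,-0.05,-0.0508,-1, 0,0,-0.05,-0.0508,-1, 0,0,-0.05,-0.0508,-1, 0,0,-0.05,-0.0508,-1, 0,0,-0.05,-0.0508,-1, 0,0,-0.05,-0.0508,-1, 0,0,-0.05,-0.0508,-1]'; python3 -c "
from h import *
to(480,-36,340,1.5708)"
```

```text
t: 2.05
eef_pos: [180.4, -598.3, 345.7]
tcp_rot: [3.142, 0.0, 1.575]
ft_force: [0.6, 0.2, 0.2]
opening: 0.996
now [ 180.4 -598.3  345.7] yaw 1.5748 t 2.05 | at present yaw [1.4028 0.7546 0.0144] | at new yaw [1.4058 0.749  0.0144] turn 0.0013
```

```bash
python3 -m pendant '[0.12,0.08,0,0,-1, 0.12,0.08,0,0,-1, 0.12,0.08,0,0,-1, 0.12,0.08,0,0,-1, 0.12,0.08,0,0,-1, 0.12,0.08,0,0,-1, 0.12,0.08,0,0,-1, 0.12,0.08,0,0,-1, 0.12,0.08,0,0,-1, 0.12,0.08,0,0,-1]'; python3 - <<'E'
from h import *
np.set_printoptions(suppress=True,precision=1)
m=wristmodel(); im=env.read_camera('wrist'); cv2.imwrite('pics/w0.png',im[:,:,::-1])
for n,z in [('ash_rack',20),('drip_rack',18),('flask_centre',83),('square_centre',77),('jar_centre',83),('slim_centre',100)]:
    for r in env.masks_of(n,'wrist')[:2]:
        k=r['region'].astype(np.uint8); ys,xs=np.nonzero(k)
        q=cv2.minAreaRect(ray(m,np.c_[xs,ys],z)[:,:2].astype(np.float32)); print(n,r['confidence'],np.r_[q[0],q[1],q[2]],xs.mean(),ys.mean())
    print([(round(d['confidence'],2),np.array(d['xyz'])) for d in env.landmark_of(n,'wrist')[:2]])
E
```

```text
t: 3.3
eef_pos: [501.8, -117.0, 345.3]
tcp_rot: [3.141, 0.0, 1.57]
ft_force: [0.9, -0.5, -0.2]
opening: 1.006
ash_rack 0.72 [620.1 -20.3 225.4 102.2  85. ] 402.4905468418822 80.09715981348029
[(0.82, array([627.4,  52.2,   2.9])), (0.24, array([447.7,  15.8,  63. ]))]
drip_rack 0.97 [453.9 -73.8 296.1  83.9  89.9] 287.3993025283348 126.9337401918047
drip_rack 0.5 [620.8 -20.6 226.  102.6  85.5] 402.52896380593825 80.00342260631471
[]
flask_centre 0.72 [ 456.3 -163.7   65.2   31.2   88.9] 284.12716174974565 194.56459816887082
flask_centre 0.72 [ 361.8 -101.1   35.    65.5   86.5] 210.99074074074073 149.7550505050505
[(0.92, array([ 452. , -170.7,   69.3])), (0.78, array([ 349.9, -110.4,   42.1]))]
square_centre 0.57 [456.1  69.8   9.6  40.3  89.9] 280.77272727272725 3.640151515151515
[(0.25, array([450.1,   8.8,  15. ]))]
jar_centre 0.8 [459.4 -78.5  54.2  51.1  44.3] 284.7936046511628 131.65043604651163
jar_centre 0.76 [ 579.2 -190.4   48.1   59.1   45.3] 373.63893653516294 213.37221269296742
[(0.93, array([351.3, -16.4,  30.1])), (0.67, array([455.7, -83.4,  54.1]))]
slim_centre 0.66 [451.2   9.4  29.3  33.8  42.3] 274.48499210110583 56.79936808846762
[(0.66, array([448.8,  14.1,  59.9]))]
```

View pics/w0.png

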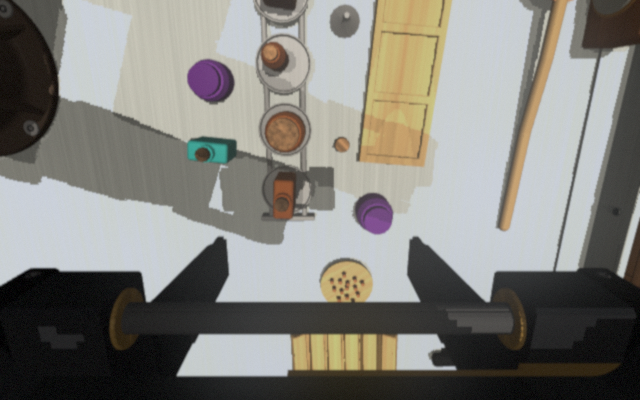

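```bash
python3 -m pendant '[-0.12,0.04,-0.02,0,-1, -0.12,0.04,-0.02,0,-1, -0.08,0.02,-0.02,0,-1, 0,0,0,0,-1]'; python3 - <<'E'
from h import *
np.set_printoptions(suppress=True,precision=1)
m=wristmodel(); im=env.read_camera('wrist'); cv2.imwrite('pics/w1.png',im[:,:,::-1])
for n,z in [('ash_rack',20),('drip_rack',18),('flask_centre',83),('square_centre',77),('jar_centre',83),('slim_centre',100)]:
    for r in env.masks_of(n,'wrist')[:2]:
        k=r['region'].astype(np.uint8); ys,xs=np.nonzero(k)
        q=cv2.minAreaRect(ray(m,np.c_[xs,ys],z)[:,:2].astype(np.float32)); print(n,r['confidence'],np.r_[q[0],q[1],q[2]],xs.mean(),ys.mean())
    print([(round(d['confidence'],2),np.array(d['xyz'])) for d in env.landmark_of(n,'wrist')[:2]])
cv2.imwrite('pics/w1c.png',cv2.resize(im[0:230,170:480,::-1],None,fx=2.5,fy=2.5,interpolation=cv2.INTER_CUBIC))
E
```

```text
t: 4.45
eef_pos: [540.9, -248.9, 368.6]
tcp_rot: [-3.141, 0.0, 1.567]
ft_force: [-0.3, -0.2, -0.4]
opening: 1.001
ash_rack 0.91 [616.2 -85.  100.8  98.7  85.2] 370.95711768161345 35.985705893871156
[]
drip_rack 0.87 [ 454.6 -130.1  185.6   81.7   89.7] 260.221875 98.609375
[]
flask_centre 0.79 [ 366.  -113.2   28.1   67.7   83.3] 180.10785953177256 53.32608695652174
flask_centre 0.73 [ 457.9 -170.5   54.7   37.2   89.5] 254.7030303030303 99.55151515151515
[(0.97, array([ 455.8, -169. ,   68.5])), (0.87, array([ 350.5, -109.3,   46.5]))]
[]
jar_centre 0.64 [ 583.7 -204.7   48.9   50.2   89.7] 349.5417391304348 125.46521739130435
jar_centre 0.62 [461.8 -89.1  51.9  57.   27. ] 254.75450180072028 31.54561824729892
[(0.96, array([455.6, -81.8,  52.5])), (0.91, array([ 591.5, -207.7,   32.9]))]
[]
```

View pics/w1c.png

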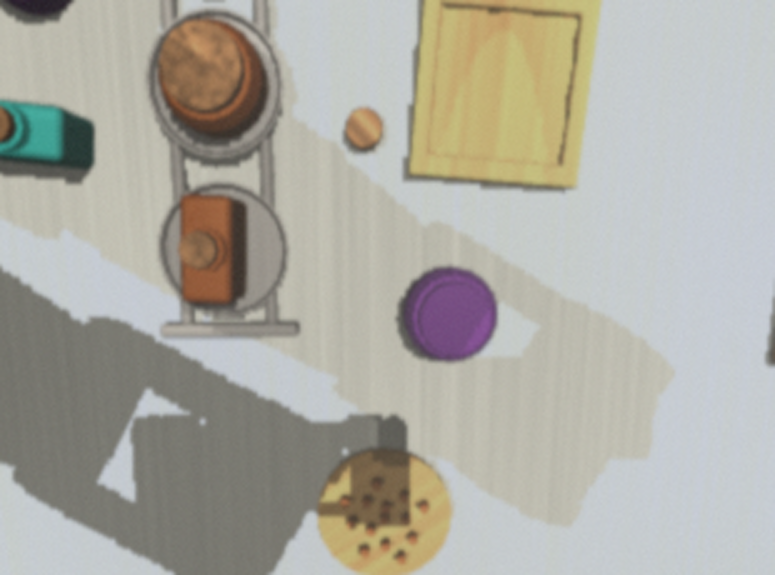

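```bash
python3 - <<'E'
from h import *
np.set_printoptions(suppress=True,precision=1)
im=cv2.imread('pics/top0.png')
h=cv2.cvtColor(im,cv2.COLOR_BGR2HSV)
k=cv2.inRange(h,(12,60,60),(35,255,255)); k[:, :180]=0;k[:,380:]=0;k[:92]=0;k[166:]=0
k=cv2.morphologyEx(k,cv2.MORPH_OPEN,np.ones((3,3)))
c=max(cv2.findContours(k,0,2)[0],key=cv2.contourArea)
P=ray('top',c[:,0],20)[:,:2].astype(np.float32); q=cv2.minAreaRect(P); print(q)
# expected outline z=20 by model
def outline(cx,cy,a):
    R=np.array([[np.cos(a),-np.sin(a)],[np.sin(a),np.cos(a)]])
    pts=np.array([[49,186],[49,-186],[-49,-186],[-49,186]])@R.T+[cx,cy]
    rec=[np.array([[39,39],[39,-39],[-39,-39],[-39,39]])+[0,y] for y in (135,45,-45,-135)]
    return pts,[r@R.T+[cx,cy] for r in rec]
m=env.camera_model('top')
def draw(cx,cy,a,fn):
    o,rs=outline(cx,cy,a); I=cv2.resize(im[80:180,175:385],None,fx=3.8,fy=3.8,interpolation=cv2.INTER_CUBIC)
    for g in [o]+rs:
        p=(proj(m,np.c_[g,np.full(4,20)])-[175,80]+.5)*3.8
        cv2.polylines(I,[p.astype(int)],True,(255,0,0),1)
    cv2.imwrite(fn,I)
a=-np.deg2rad(90-q[2]) if q[2]>45 else np.deg2rad(q[2])
print(a); draw(q[0][0],q[0][1],a,'pics/ash0.png')
E
```

```text
((627.3202514648438, 52.543243408203125), (371.2932434082031, 100.21755981445312), 85.19483184814453)
-0.08386600536184881
```

View pics/ash0.png

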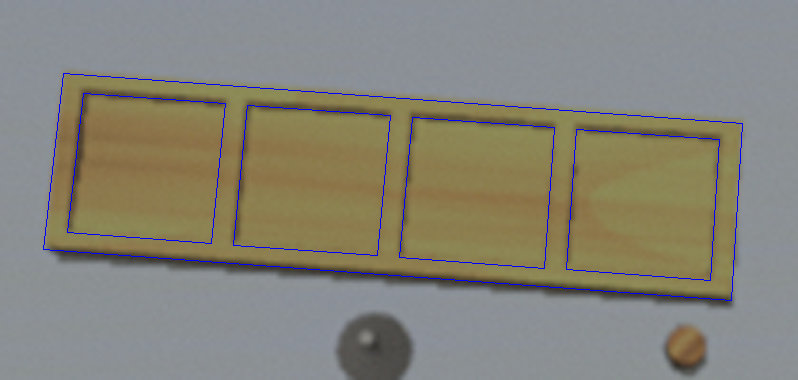

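The model overlay matches the board and recess edges, which puts the ash rack at (628, 52.5) with yaw -0.084. Next I'll overlay the bottles the same way.

```bash
cat > ov.py <<'E'
from h import *
import sys
im=cv2.imread('pics/top0.png'); m=env.camera_model('top')
I=cv2.resize(im[180:245,225:420],None,fx=4,fy=4,interpolation=cv2.INTER_CUBIC)
def pl(g,z,col):
    p=(proj(m,np.c_[g,np.full(len(g),z)])-[225,180]+.5)*4
    cv2.polylines(I,[p.astype(int)],True,col,1)
t=np.linspace(0,2*np.pi,40)
circ=lambda x,y,r:np.c_[x+r*np.cos(t),y+r*np.sin(t)]
def box(x,y,a,hx,hy):
    R=np.array([[np.cos(a),-np.sin(a)],[np.sin(a),np.cos(a)]]); return np.array([[hx,hy],[hx,-hy],[-hx,-hy],[-hx,hy]])@R.T+[x,y]
def go(sq,sl,ja,fl,rk,fn):
    B=(255,0,0);G=(0,255,0)
    for z,c in ((21,B),(77,G)): pl(box(*sq,21,21),z,c)
    pl(circ(*sq[:2],9.5),101,G)
    for z,c in ((21,B),(75,G)): pl(circ(*sl,16),z,c)
    pl(circ(*sl,8.5),105,G)
    for z,c in ((21,B),(55,G)): pl(circ(*ja,28),z,c)
    pl(circ(*ja,21),83,G)
    for z,c in ((21,B),(83,G)): pl(box(*fl,14,28),z,c)
    pl(circ(*fl[:2],9.5),107,G)
    for y in (135,45,-45,-135): pl(circ(rk[0]-y*np.sin(rk[2]),rk[1]+y*np.cos(rk[2]),39),26,(255,255,0))
    cv2.imwrite(fn,I)
E
python3 -c "
from ov import *
go((452,97,-.12),(446,14),(453,-81),(454,-171,0),(456,-36,0),'pics/ov0.png')"
```

```text
(no output)
```

View pics/ov0.png

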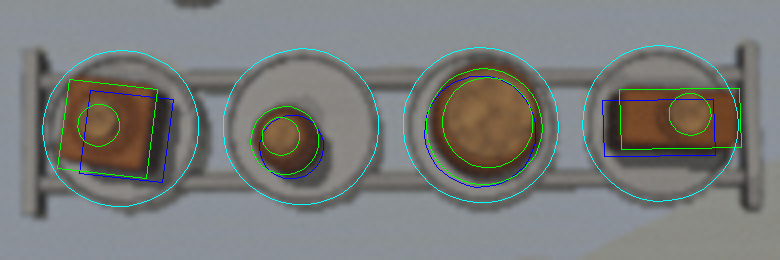

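The overlays agree to about 2–3 mm. I'll start with the flask, the amber one at top-camera pixel (394,209) in the right-end cup. The turquoise one at (361,265) is standing on the table and isn't the one meant; the crop above confirms that.

```bash
python3 -c "
from h import *
to(454.5,-170,150,1.5708)"
```

```text
now [ 540.9 -246.7  369.1] yaw 1.5698 t 5.1 | at present yaw [ 0.1915 -0.2161  0.5477] | at new yaw [ 0.1917 -0.2159  0.5477] turn -0.0003
```

```bash
python3 -m pendant '[0.048,-0.054,0.11,0,-1, 0.048,-0.054,0.11,0,-1, 0.048,-0.054,0.11,0,-1, 0.048,-0.054,0.11,0,-1, 0,0,0.108,0,-1, 0,0,0,0,-1]'; python3 - <<'E'
from h import *
to(454.5,-170,39)
m=wristmodel(); im=env.read_camera('wrist'); cv2.imwrite('pics/w2.png',im[:,:,::-1])
E
```

```text
t: 5.85
eef_pos: [453.5, -169.3, 148.3]
tcp_rot: [-3.138, -0.002, 1.57]
ft_force: [0.5, -0.2, 0.8]
opening: 0.999
now [ 453.5 -169.3  148.3] yaw 1.5697 t 5.85 | at present yaw [-0.0016  0.0025  0.2732] | at new yaw [-0.0016  0.0025  0.2732] turn -0.0
```

View pics/w2.png

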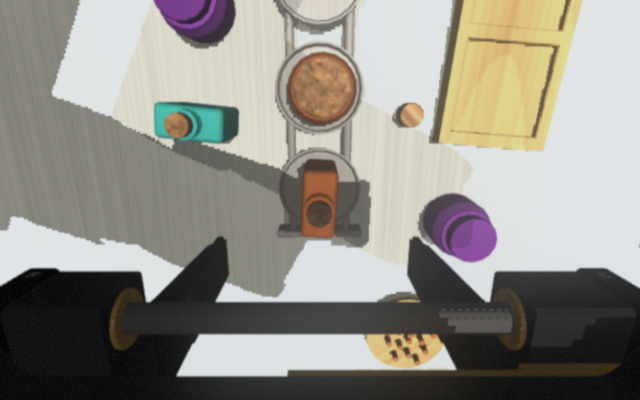

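```bash
python3 -c "
from h import *
m=wristmodel()
print(proj(m,[[454,-170,107],[454,-142,21],[440,-198,83],[468,-198,83],[453,-81,83]]))
print(ray(m,[[319,213]],107),ray(m,[[320,238]],83),ray(m,[[321,87]],83))"
```

```text
[[317.37943476 213.58582933]
 [317.52809644 156.37235558]
 [300.31833036 237.06378109]
 [334.75885611 237.01386964]
 [315.76292362  85.54407313]]
[[ 455.17582467 -169.55499706  107.        ]] [[ 456.00244539 -198.84295577   83.        ]] [[456.7666594  -82.00468027  83.        ]]
```

The flask sits at (455,-170), centred under the jaws. Going down to grasp it.

```bash
python3 -m pendant '[-0.001,0.003,0.08,0,-1, 0,0,0.08,0,-1, 0,0,0.06,0,-1, 0,0,0.04,0,-1, 0,0,0.013,0,-1, 0,0,0,0,1, 0,0,0,0,1, 0,0,0,0,1, 0,0,0,0,1, 0,0,0,0,1]'
```

```text
t: 7.15
eef_pos: [455.8, -170.4, 40.8]
tcp_rot: [3.141, 0.0, 1.57]
ft_force: [0.4, -0.3, -0.3]
opening: 0.53
```

```bash
python3 -m pendant '[0,0,0,0,1, 0,0,0,0,1, 0,0,0,0,1, 0,0,0,0,1, 0,0,0,0,1, 0,0,0,0,1]'
```

```text
t: 7.9
eef_pos: [455.7, -170.4, 40.6]
tcp_rot: [-3.142, 0.0, 1.57]
ft_force: [-0.0, -0.7, -0.7]
opening: 0.293
```

```bash
python3 -m pendant '[0,0,0,0,1, 0,0,-0.03,0,1, 0,0,-0.06,0,1, 0,0,-0.08,0,1, 0,0,-0.08,0,1, 0,0,0,0,1]'; python3 -c "
from h import *
to(616.7,-82,34)"
```

```text
t: 8.65
eef_pos: [456.7, -170.8, 143.1]
tcp_rot: [3.137, 0.002, 1.57]
ft_force: [0.0, 0.3, -2.6]
opening: 0.289
now [ 456.7 -170.8  143.1] yaw 1.5697 t 8.65 | at present yaw [0.2223 0.3999 0.2727] | at new yaw [0.2223 0.3999 0.2727] turn -0.0
```

```bash
python3 -m pendant '[0.022,0.04,0,0,1, 0.04,0.072,0,0,1, 0.05,0.09,0,0,1, 0.05,0.09,0,0,1, 0.04,0.072,0,0,1, 0.02,0.036,0,0,1, 0,0,0.06,0,1, 0,0,0.08,0,1, 0,0,0.07,0,1, 0,0,0.03,0,1]'; python3 -c "
from h import *
to(616.7,-82,34)"
```

```text
t: 9.9
eef_pos: [614.9, -81.5, 42.6]
tcp_rot: [-3.139, -0.001, 1.569]
ft_force: [-0.1, -0.8, -0.6]
opening: 0.297
now [614.9 -81.5  42.6] yaw 1.5693 t 9.9 | at present yaw [-0.0012  0.0045  0.0215] | at new yaw [-0.0012  0.0045  0.0215] turn -0.0
```

```bash
python3 -m pendant '[-0.001,0.003,0.008,0,1, 0,0,0.004,0,1, 0,0,0,0,1, 0,0,0,0,1]'; python3 -c "
from h import *
to(616.7,-82,33.6)"
```

```text
t: 10.4
eef_pos: [617.3, -82.2, 40.5]
tcp_rot: [3.141, 0.0, 1.57]
ft_force: [0.6, 0.3, -1.4]
opening: 0.296
now [617.3 -82.2  40.5] yaw 1.5695 t 10.4 | at present yaw [ 0.0006 -0.0015  0.0172] | at new yaw [ 0.0006 -0.0015  0.0172] turn -0.0
```

```bash
python3 -m pendant '[0,0,0.008,0,1, 0,0,0.005,0,1, 0,0,0.002,0,1, 0,0,0,0,1, 0,0,0,0,1]'
```

```text
t: 11.02
eef_pos: [617.1, -82.2, 33.8]
tcp_rot: [3.142, 0.0, 1.57]
ft_force: [-0.8, 0.3, -1.4]
opening: 0.295
```

```bash
python3 -m pendant '[0,0,0.001,0,1, 0,0,0,0,0.2, 0,0,0,0,0, 0,0,0,0,-0.2, 0,0,0,0,-0.6, 0,0,0,0,-0.8, 0,0,0,0,-1, 0,0,0,0,-1]'; python3 - <<'E'
from h import *
im=env.read_camera('wrist'); cv2.imwrite('pics/w3.png',im[:,:,::-1])
E
```

```text
t: 12.02
eef_pos: [617.1, -82.2, 33.4]
tcp_rot: [3.142, 0.0, 1.57]
ft_force: [0.1, 0.6, 0.6]
opening: 0.958
```

View pics/w3.png

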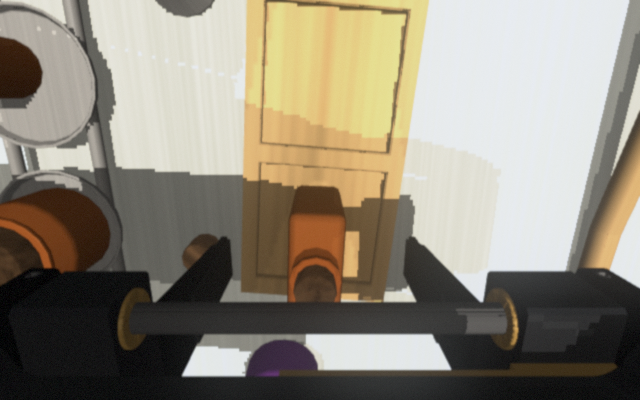

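The flask stands at about (316,260) in the right-end recess, with the fingers clear of it. The jar at (456,-82) is next; it is the amber one in its cup.

```bash
python3 -m pendant '[0,0,-0.06,0,-1, 0,0,-0.12,0,-1, 0,0,-0.12,0,-1, 0,-0.1,0,0,-1, 0,-0.15,0,0,-1, 0,-0.1,0,0,-1, 0,-0.05,0,0,-1, 0,0,0,0,-1]'; python3 - <<'E'
from h import *
to(456,-82,30)
m=wristmodel(); im=env.read_camera('wrist'); cv2.imwrite('pics/w4.png',im[:,:,::-1])
for n in ['jar_centre','slim_centre','square_centre','flask_centre']:
    print(n,[(round(d['confidence'],2),np.array(d['xyz']).round(1)) for d in env.landmark_of(n,'wrist')[:2]])
print(proj(m,[[456,-82,83],[456,-82+21,83],[456,-82-21,83]]))
E
```

```text
t: 13.08
eef_pos: [456.4, -82.0, 153.9]
tcp_rot: [3.141, 0.0, 1.569]
ft_force: [-0.2, -0.8, 0.1]
opening: 1.0
now [456.4 -82.  153.9] yaw 1.569 t 13.075 | at present yaw [-0.     -0.0011  0.3097] | at new yaw [-0.     -0.0011  0.3097] turn -0.0
jar_centre [(0.87, array([456. , -80.6,  57. ])), (0.76, array([351.6, -17.5,  29.3]))]
slim_centre [(0.65, array([448.3,  15.3,  61.3]))]
square_centre []
flask_centre [(0.63, array([615.2, -82.9,  57.8])), (0.63, array([ 349.6, -111. ,   46.2]))]
[[317.57368886 202.61142435]
 [317.49716891 176.9437026 ]
 [317.64704891 227.21919382]]
```

View pics/w4.png

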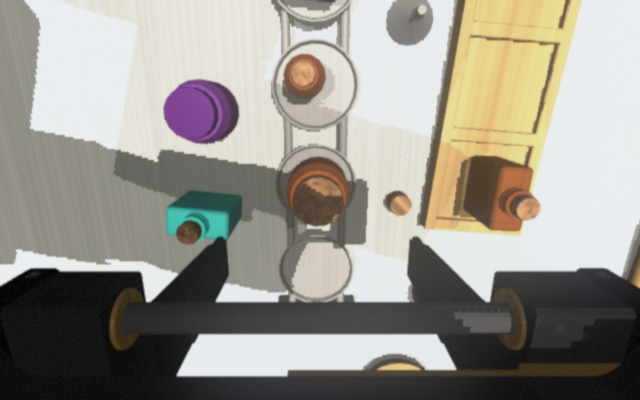

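```bash
python3 -m pendant '[0.002,0,0.1,0,-1, 0,0,0.1,0,-1, 0,0,0.06,0,-1, 0,0,0.03,0,-1, 0,0,0.018,0,-1, 0,0,0,0,-1, 0,0,0,0,1, 0,0,0,0,1, 0,0,0,0,1, 0,0,0,0,1]'
```

```text
t: 14.58
eef_pos: [457.2, -81.2, 30.4]
tcp_rot: [3.141, 0.0, 1.57]
ft_force: [0.3, 0.4, 0.9]
opening: 0.634
```

```bash
python3 -m pendant '[0,0,0,0,1, 0,0,0,0,1, 0,0,0,0,1]'
```

```text
t: 14.95
eef_pos: [457.1, -81.2, 30.2]
tcp_rot: [-3.142, 0.0, 1.569]
ft_force: [0.2, -0.2, 1.5]
opening: 0.452
```

```bash
python3 - <<'E'
from h import *
im=env.read_camera('wrist'); cv2.imwrite('pics/w5.png',im[:,:,::-1]); print(env.state()['opening'])
im=env.read_camera('scene'); cv2.imwrite('pics/s5.png',cv2.resize(im[100:300,200:480,::-1],None,fx=2.8,fy=2.8))
E
```

```text
0.45691415411687786
```

View pics/w5.png

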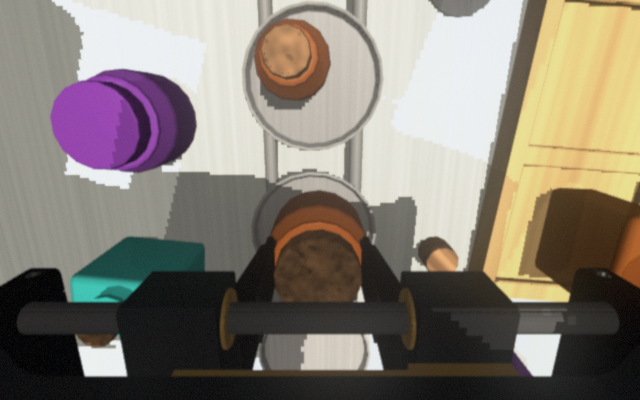

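View pics/s5.png

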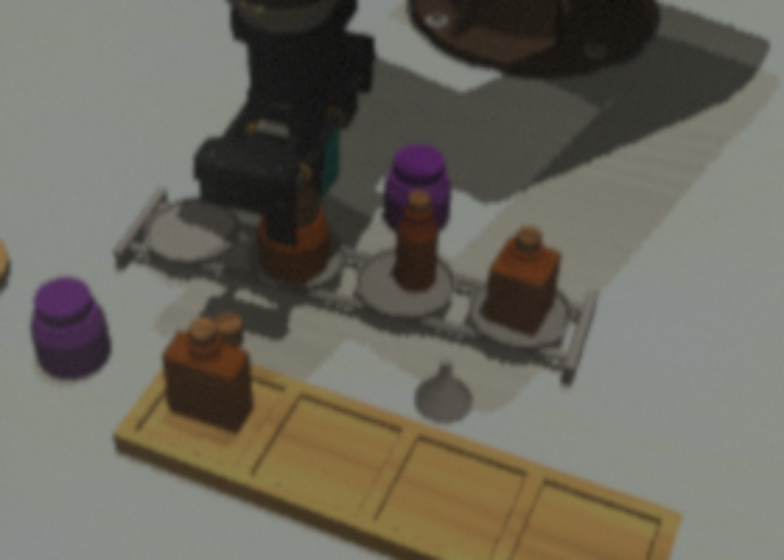

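```bash
python3 - <<'E'
from h import *
m=wristmodel()
for x,y in((457,-81),(457,-70),(457,-63)):
  P=[[x-21,y,83],[x+21,y,83],[x,y+21,83],[x,y-21,83],[x,y+28,55],[x-28,y,55],[x+28,y,55]]
  print(proj(m,P).round(0).tolist())
print(proj(m,[[456,9,26],[456,48,26],[456,-30,26],[456,-81+39,26],[456,-171+39,26]]).round())
print(proj(m,[[457-21.5,-81,49],[457+21.5,-81,49],[457-28,-81,49]]).round())
for n in ['jar_centre']:
    for c in ('wrist','scene'): print(n,[(round(d['confidence'],2),np.array(d['xyz']).round(1)) for d in env.landmark_of(n,c)])
E
```

```text
[[273.0, 278.0], [363.0, 278.0], [318.0, 236.0], [318.0, 317.0], [318.0, 203.0], [266.0, 253.0], [370.0, 253.0]]
[[272.0, 256.0], [364.0, 256.0], [318.0, 213.0], [318.0, 297.0], [318.0, 182.0], [266.0, 234.0], [371.0, 234.0]]
[[272.0, 242.0], [365.0, 242.0], [318.0, 197.0], [318.0, 284.0], [318.0, 169.0], [265.0, 221.0], [371.0, 221.0]]
[[316.  79.]
 [316.  -1.]
 [316. 151.]
 [316. 171.]
 [317. 305.]]
[[280. 248.]
 [357. 248.]
 [268. 248.]]
jar_centre [(0.95, array([351.2, -13.8,  30.2]))]
jar_centre [(0.87, array([453.6, -78.5,  51.6])), (0.67, array([ 587. , -208.7,   28.2])), (0.6, array([351.3, -11.2,  29.1]))]
```

```bash
python3 - <<'E'
from h import *
im=env.read_camera('scene'); cv2.imwrite('pics/s6.png',cv2.resize(im[140:220,250:360,::-1],None,fx=7,fy=7,interpolation=cv2.INTER_CUBIC))
m=env.camera_model('scene')
for z in (30,49,68): print(z,((proj(m,[[457+21.5,-91,z],[457+21.5,-71,z],[457+28,-81,z]])-[250,140])*7).round().tolist())
im=env.read_camera('wrist'); cv2.imwrite('pics/w6.png',cv2.resize(im[150:380,220:420,::-1],None,fx=2.6,fy=2.6,interpolation=cv2.INTER_CUBIC))
s=env.state();print(s['opening'],s['ft_force'],s['eef_pos'])
E
```

```text
30 [[332.0, 378.0], [393.0, 393.0], [354.0, 400.0]]
49 [[330.0, 333.0], [391.0, 348.0], [352.0, 354.0]]
68 [[327.0, 287.0], [389.0, 301.0], [350.0, 308.0]]
0.45200969451417317 [0.33440213 0.47814098 0.04374019] [457.06521668 -81.16535324  30.22874735]
```

View pics/s6.png

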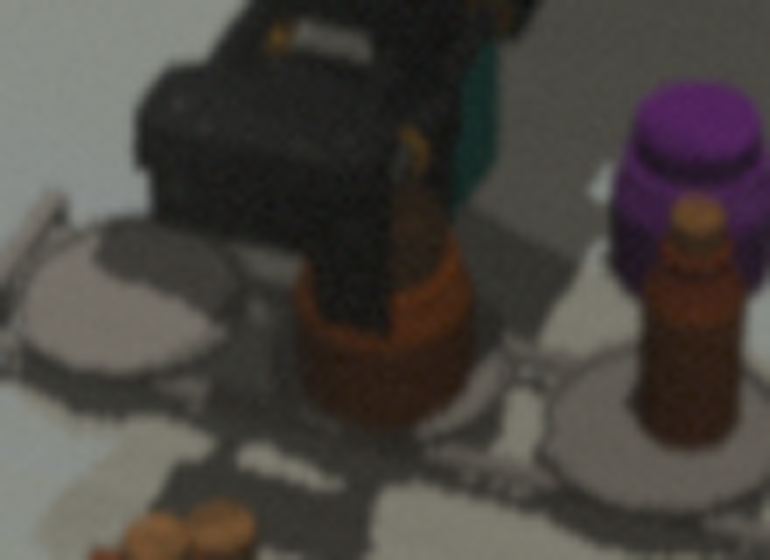

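View pics/w6.png

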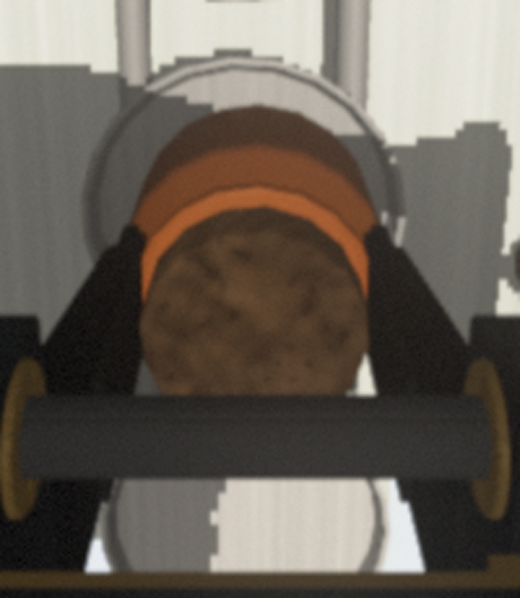

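```bash
python3 - <<'E'
from h import *
m=dict(env.camera_model('wrist')); T=np.array(m['tool_from_camera']); m['view']=np.linalg.inv(T); np.set_printoptions(suppress=True,precision=3); print(T)
for z in (0,-10,-20,-40):
    print(z,proj(m,[[10,47.5,z],[10,-47.5,z],[10,59.5,z],[-10,47.5,z]]).round(0).tolist())
# scale check: ash recess in w2 picture? z check from cup rim
E
```

```text
[[  -0.001   -0.959   -0.283   80.39 ]
 [   1.      -0.001   -0.001   -0.197]
 [   0.001   -0.283    0.959 -199.918]
 [   0.       0.       0.       1.   ]]
0 [[397.0, 220.0], [239.0, 220.0], [417.0, 220.0], [395.0, 251.0]]
-10 [[401.0, 226.0], [235.0, 226.0], [422.0, 226.0], [399.0, 258.0]]
-20 [[405.0, 232.0], [231.0, 232.0], [427.0, 232.0], [403.0, 266.0]]
-40 [[415.0, 247.0], [222.0, 247.0], [439.0, 247.0], [412.0, 284.0]]
```

```bash
python3 - <<'E'
import cv2
im=cv2.imread('pics/w4.png'); cv2.imwrite('pics/w4z.png',cv2.resize(im[200:340,360:500],None,fx=4.2,fy=4.2,interpolation=cv2.INTER_NEAREST))
g=cv2.convertScaleAbs(im[200:340,360:500],alpha=3); cv2.imwrite('pics/w4y.png',cv2.resize(g,None,fx=4.2,fy=4.2,interpolation=cv2.INTER_NEAREST))
E
```

```text
(no output)
```

View pics/w4y.png

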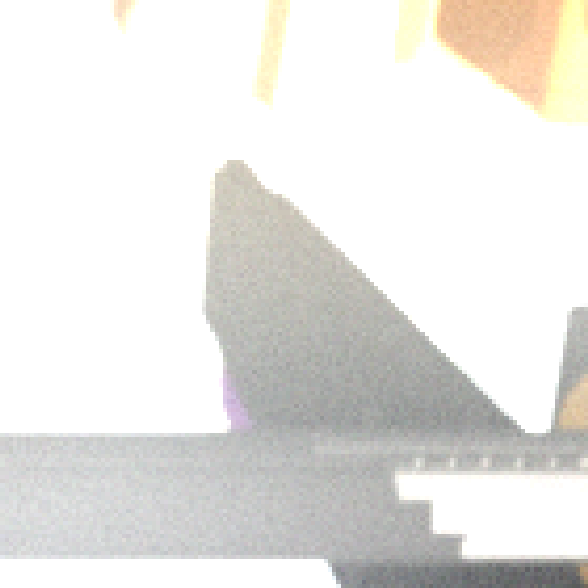

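Three checks agree that the finger ends are about 25 mm above the reported TCP:
- **Wrist view:** the fingertip is at pixel (411,238), which puts it at tool z of about -27.
- **Scene view:** the tip is at the jar's shoulder.
- **Jaw opening:** it closed to 43 mm, which is the neck width, not the 56 mm body.

I'll open, go about 18 mm lower, which still clears the cup rim, and grasp again.

```bash
python3 -m pendant '[0,0,0,0,0.3, 0,0,0,0,0, 0,0,0,0,-0.4, 0,0,0,0,-0.8, 0,0,0,0,-1, 0,0,0,0,-1, 0,0,0.02,0,-1, 0,0,0.015,0,-1, 0,0,0.01,0,-1, 0,0,0,0,-1]'; python3 - <<'E'
from h import *
m=wristmodel(); im=env.read_camera('wrist'); cv2.imwrite('pics/w7.png',im[:,:,::-1])
print(proj(m,[[456,-82,83]]))
E
```

```text
t: 16.5
eef_pos: [456.9, -81.1, 11.8]
tcp_rot: [-3.141, -0.0, 1.569]
ft_force: [0.2, 0.1, 0.6]
opening: 0.999
[[316.21946581 301.92112068]]
```

View pics/w7.png

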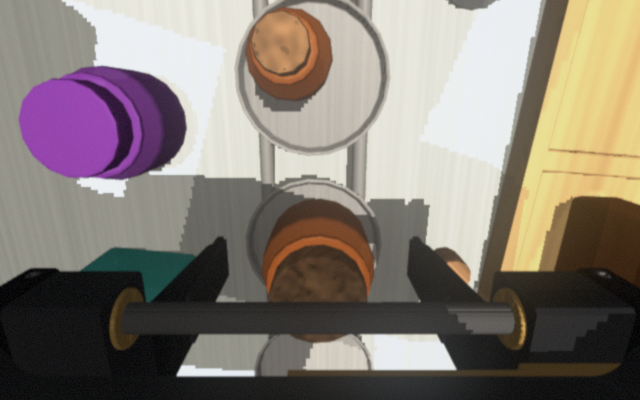

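```bash
python3 -m pendant '[0,0,0,0,1, 0,0,0,0,1, 0,0,0,0,1, 0,0,0,0,1, 0,0,0,0,1, 0,0,0,0,1, 0,0,0,0,1]'; python3 -c "
from h import *
to(624.2,7.7,5)"
```

```text
t: 17.42
eef_pos: [457.1, -81.2, 12.3]
tcp_rot: [3.142, 0.0, 1.57]
ft_force: [-0.4, -0.2, 1.0]
opening: 0.585
now [457.1 -81.2  12.3] yaw 1.5696 t 17.425 | at present yaw [0.2227 0.4175 0.0182] | at new yaw [0.2227 0.4175 0.0182] turn -0.0
```

The opening is now 55.6 mm, so the fingers are on the jar body. Lifting and carrying it.

```bash
python3 -m pendant '[0,0,-0.03,0,1, 0,0,-0.06,0,1, 0,0,-0.08,0,1, 0,0,-0.08,0,1, 0.02,0.04,0,0,1, 0.04,0.077,0,0,1, 0.05,0.092,0,0,1, 0.05,0.092,0,0,1, 0.042,0.077,0,0,1, 0.02,0.039,0,0,1]'; python3 -m pendant '[0,0,0,0,1, 0,0,0.06,0,1, 0,0,0.08,0,1, 0,0,0.06,0,1, 0,0,0.03,0,1, 0,0,0,0,1, 0,0,0,0,1]'; python3 -c "
from h import *
to(624.2,7.7,5.3)"
```

```text
t: 18.68
eef_pos: [625.3, 9.1, 110.7]
tcp_rot: [-3.14, -0.0, 1.571]
ft_force: [0.4, 0.5, -1.8]
opening: 0.583
t: 19.55
eef_pos: [624.4, 7.3, 21.1]
tcp_rot: [3.14, 0.0, 1.569]
ft_force: [0.3, 0.1, -1.3]
opening: 0.582
now [624.4   7.3  21.1] yaw 1.5695 t 19.55 | at present yaw [ 0.0009 -0.0005  0.0394] | at new yaw [ 0.0009 -0.0005  0.0394] turn -0.0
```

```bash
python3 -m pendant '[0.001,0,0.015,0,1, 0,0,0.012,0,1, 0,0,0.006,0,1, 0,0,0.003,0,1, 0,0,0.002,0,1, 0,0,0,0,1, 0,0,0,0,1]'
```

```text
t: 20.42
eef_pos: [624.0, 7.8, 5.3]
tcp_rot: [3.141, 0.0, 1.57]
ft_force: [-2.4, 0.4, 3.5]
opening: 0.581
```

```bash
python3 -m pendant '[0,0,0,0,0.2, 0,0,0,0,-0.1, 0,0,0,0,-0.3, 0,0,0,0,-0.6, 0,0,0,0,-0.8, 0,0,0,0,-1, 0,0,0,0,-1]'; python3 - <<'E'
from h import *
im=env.read_camera('wrist'); cv2.imwrite('pics/w8.png',im[:,:,::-1])
E
```

```text
t: 21.3
eef_pos: [624.0, 7.8, 5.0]
tcp_rot: [3.142, 0.0, 1.57]
ft_force: [-0.1, 0.3, -0.0]
opening: 0.979
```

View pics/w8.png

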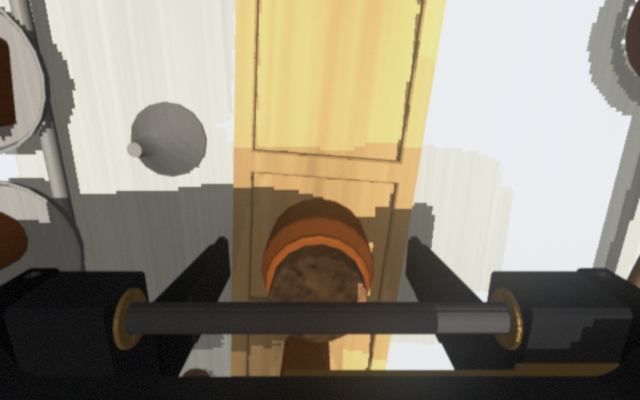

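The jar is down in its recess and released. The slim bottle is next.

```bash
python3 -m pendant '[0,0,-0.06,0,-1, 0,0,-0.12,0,-1, 0,0,-0.12,0,-1, 0,0,-0.06,0,-1, 0.016,-0.1,0,0,-1, 0,-0.15,0,0,-1, 0,-0.12,0,0,-1, 0,-0.07,0,0,-1, 0,0,0,0,-1]'; python3 - <<'E'
from h import *
to(448,14,34)
m=wristmodel(); im=env.read_camera('wrist'); cv2.imwrite('pics/w9.png',im[:,:,::-1])
for n in ['jar_centre','slim_centre','square_centre','flask_centre']:
    print(n,[(round(d['confidence'],2),np.array(d['xyz']).round(1)) for d in env.landmark_of(n,'wrist')[:3]])
print(proj(m,[[448,14,105],[448,14,75],[452,96,101]]))
E
```

```text
t: 22.48
eef_pos: [446.8, 14.5, 149.5]
tcp_rot: [3.141, 0.0, 1.569]
ft_force: [0.3, -0.1, -0.6]
opening: 1.0
now [446.8  14.5 149.5] yaw 1.5694 t 22.475 | at present yaw [-0.0013  0.0029  0.2888] | at new yaw [-0.0013  0.0029  0.2888] turn -0.0
jar_centre [(0.91, array([ 587.5, -206.2,   31.5])), (0.88, array([350.8, -15.5,  30.7])), (0.68, array([623.7,   8.7,  45.9]))]
slim_centre [(0.56, array([446.9,  16.3,  60.9]))]
square_centre [(0.84, array([452.9,  93.9,  62.7]))]
flask_centre [(0.98, array([ 351.7, -107.4,   40.8]))]
[[319.74478037 213.56305005]
 [319.53794725 201.935914  ]
 [325.54732704  96.27105798]]
```

View pics/w9.png

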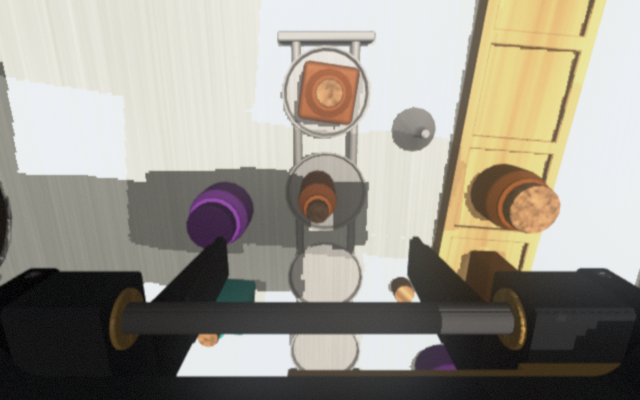

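```bash
python3 -m pendant '[0.002,0.002,0.1,0,-1, 0,0,0.09,0,-1, 0,0,0.06,0,-1, 0,0,0.03,0,-1, 0,0,0.014,0,-1, 0,0,0,0,-1, 0,0,0,0,1, 0,0,0,0,1, 0,0,0,0,1, 0,0,0,0,1]';python3 -m pendant '[0,0,0,0,1, 0,0,0,0,1, 0,0,0,0,1, 0,0,0,0,1, 0,0,0,0,1, 0,0,0,0,1]'; python3 -c "
from h import *
to(631.8,97.3,25)"
```

```text
t: 23.98
eef_pos: [448.9, 15.2, 31.6]
tcp_rot: [3.141, 0.0, 1.57]
ft_force: [1.0, 0.0, 0.7]
opening: 0.636
t: 24.72
eef_pos: [448.8, 15.2, 31.4]
tcp_rot: [-3.142, 0.0, 1.57]
ft_force: [0.9, -0.9, -1.6]
opening: 0.327
now [448.8  15.2  31.4] yaw 1.5695 t 24.725 | at present yaw [0.2057 0.4573 0.016 ] | at new yaw [0.2057 0.4573 0.016 ] turn -0.0
```

The opening is about 31 mm, so the fingers are on the slim body.

```bash
python3 -m pendant '[0,0,-0.03,0,1, 0,0,-0.06,0,1, 0,0,-0.08,0,1, 0,0,-0.08,0,1, 0.018,0.045,0,0,1, 0.038,0.085,0,0,1, 0.046,0.099,0,0,1, 0.046,0.1,0,0,1, 0.038,0.085,0,0,1, 0.019,0.042,0,0,1]'; python3 -m pendant '[0,0,0,0,1, 0,0,0.06,0,1, 0,0,0.08,0,1, 0,0,0.06,0,1, 0,0,0.03,0,1, 0,0,0,0,1, 0,0,0,0,1]'; python3 -c "
from h import *
to(631.8,97.3,24.5)"
```

```text
t: 25.98
eef_pos: [632.5, 97.8, 132.0]
tcp_rot: [3.141, 0.0, 1.57]
ft_force: [-1.0, 0.1, -0.8]
opening: 0.328
t: 26.85
eef_pos: [631.7, 97.0, 40.5]
tcp_rot: [3.14, 0.0, 1.57]
ft_force: [-0.2, -0.5, -0.9]
opening: 0.33
now [631.7  97.   40.5] yaw 1.5695 t 26.85 | at present yaw [0.0008 0.0003 0.0401] | at new yaw [0.0008 0.0003 0.0401] turn -0.0
```

```bash
python3 -m pendant '[0.001,0,0.015,0,1, 0,0,0.012,0,1, 0,0,0.006,0,1, 0,0,0.003,0,1, 0,0,0.002,0,1, 0,0,0,0,1, 0,0,0,0,1]'
```

```text
t: 27.72
eef_pos: [631.3, 97.4, 24.3]
tcp_rot: [3.141, 0.0, 1.57]
ft_force: [-0.2, -0.1, 1.6]
opening: 0.329
```

```bash
python3 -m pendant '[0,0,0,0,0.3, 0,0,0,0,0.1, 0,0,0,0,-0.2, 0,0,0,0,-0.5, 0,0,0,0,-0.8, 0,0,0,0,-1, 0,0,0,0,-1]'; python3 - <<'E'
from h import *
im=env.read_camera('wrist'); cv2.imwrite('pics/w10.png',im[:,:,::-1])
to(455,97,150)
E
```

```text
t: 28.6
eef_pos: [631.3, 97.4, 24.2]
tcp_rot: [-3.142, 0.0, 1.57]
ft_force: [0.1, -0.1, 0.2]
opening: 0.92
now [631.3  97.4  24.2] yaw 1.5695 t 28.65 | at present yaw [-0.0016 -0.4408 -0.3144] | at new yaw [-0.0016 -0.4408 -0.3144] turn -0.0
```

View pics/w10.png

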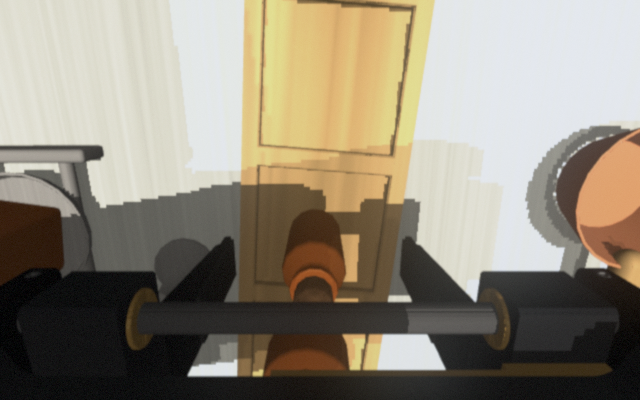

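The slim bottle stands in recess 2. The square bottle is next; its yaw is about -0.11, so I'll turn the tool by +0.035.

```bash
python3 -m pendant '[0,0,-0.06,0,-1, 0,0,-0.12,0,-1, 0,0,-0.13,0,-1, -0.002,-0.1,0,0,-1, 0,-0.15,0,0,-1, 0,-0.12,0,0,-1, 0,-0.07,0,0,-1, 0,0,0,0.035,-1, 0,0,0,0,-1]'; python3 - <<'E'
from h import *
to(455,97,32)
m=wristmodel(); im=env.read_camera('wrist'); cv2.imwrite('pics/w11.png',im[:,:,::-1])
for n in ['jar_centre','slim_centre','square_centre','flask_centre']:
    print(n,[(round(d['confidence'],2),np.array(d['xyz']).round(1)) for d in env.landmark_of(n,'wrist')[:3]])
print(proj(m,[[455,97,101],[455,97,77]]))
E
```

```text
t: 29.78
eef_pos: [455.4, 96.9, 148.5]
tcp_rot: [3.141, -0.0, 1.46]
ft_force: [-0.9, -0.8, 0.1]
opening: 1.001
now [455.4  96.9 148.5] yaw 1.4603 t 29.775 | at present yaw [ 2.000e-04 -1.000e-03  2.913e-01] | at new yaw [ 2.000e-04 -1.000e-03  2.913e-01] turn -0.0
jar_centre [(0.85, array([351.2, -14.1,  29.6])), (0.77, array([622.2,   8.8,  46.1]))]
slim_centre [(0.85, array([630.2,  99.1,  54.8]))]
square_centre [(0.64, array([451.2,  93.6,  64.4]))]
flask_centre [(0.73, array([ 350.3, -107.4,   43.4]))]
[[317.62745585 211.45550234]
 [317.62252157 202.2264871 ]]
```

View pics/w11.png

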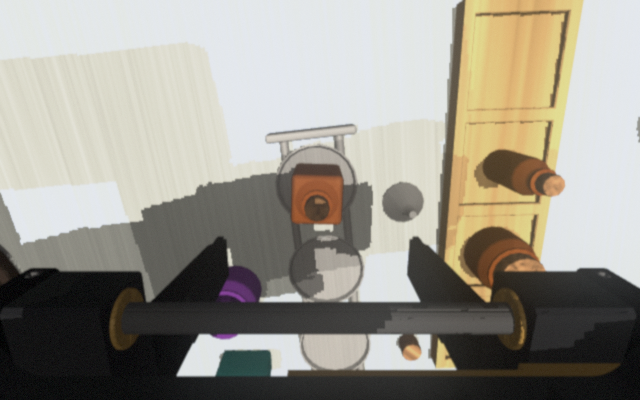

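```bash
python3 - <<'E'
from h import *
print(ray('top',[[273,171],[263,171],[284,171],[273,180],[273,162]],2).round())
im=env.read_camera('top'); cv2.imwrite('pics/t12.png',cv2.resize(im[80:290,180:430,::-1],None,fx=3,fy=3,interpolation=cv2.INTER_CUBIC)[:600,:750])
m=wristmodel()
print(ray(m,[[404,201],[383,202],[425,202],[404,182],[404,220]],2).round())
E
```

```text
[[542.  66.   2.]
 [542.  86.   2.]
 [542.  43.   2.]
 [523.  66.   2.]
 [561.  66.   2.]]
[[540.  67.   2.]
 [519.  68.   2.]
 [562.  63.   2.]
 [541.  86.   2.]
 [539.  46.   2.]]
```

View pics/t12.png

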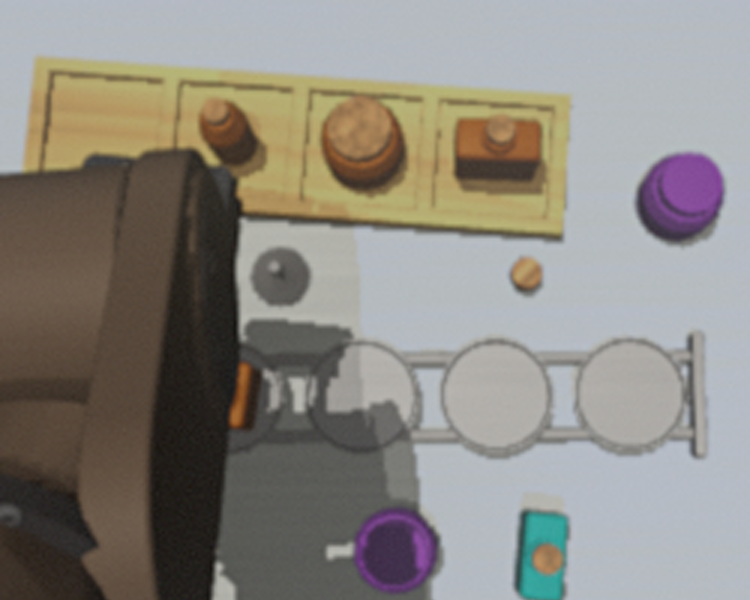

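The funnel at (541,66), radius 21 mm, clears the finger at x ≤ 515. Going down onto the square bottle.

```bash
python3 -m pendant '[0.002,0,0.1,0,-1, 0,0,0.09,0,-1, 0,0,0.06,0,-1, 0,0,0.03,0,-1, 0,0,0.012,0,-1, 0,0,0,0,-1, 0,0,0,0,1, 0,0,0,0,1, 0,0,0,0,1, 0,0,0,0,1]';python3 -m pendant '[0,0,0,0,1, 0,0,0,0,1, 0,0,0,0,1, 0,0,0,0,1, 0,0,0,0,1]'; python3 -c "
from h import *
to(639.3,187,25)"
```

```text
t: 31.32
eef_pos: [455.4, 97.6, 31.5]
tcp_rot: [3.141, 0.0, 1.46]
ft_force: [0.1, -0.5, 0.0]
opening: 0.636
t: 31.95
eef_pos: [455.3, 97.6, 31.4]
tcp_rot: [-3.141, 0.0, 1.46]
ft_force: [0.4, 0.1, 0.5]
opening: 0.441
now [455.3  97.6  31.4] yaw 1.4596 t 31.95 | at present yaw [0.2731 0.4323 0.016 ] | at new yaw [0.2731 0.4323 0.016 ] turn -0.0
```

The opening is about 42 mm, which matches the square bottle's width.

```bash
python3 -m pendant '[0,0,-0.03,0,1, 0,0,-0.06,0,1, 0,0,-0.08,0,1, 0,0,-0.08,0,1, 0.027,0.042,0,0,1, 0.05,0.08,0,0,1, 0.06,0.095,0,0,1, 0.06,0.095,0,0,1, 0.05,0.08,0,0,1, 0.026,0.04,0,0,1]'; python3 -m pendant '[0,0,0,0,1, 0,0,0.06,0,1, 0,0,0.08,0,1, 0,0,0.06,0,1, 0,0,0.03,0,1, 0,0,0,0,1, 0,0,0,0,1]'; python3 -c "
from h import *
to(639.3,187,24.5)"
```

```text
t: 33.2
eef_pos: [640.4, 187.8, 131.8]
tcp_rot: [3.141, -0.0, 1.46]
ft_force: [0.6, 1.1, -1.2]
opening: 0.444
t: 34.08
eef_pos: [639.6, 187.0, 40.6]
tcp_rot: [3.14, -0.0, 1.46]
ft_force: [0.5, 0.1, -0.8]
opening: 0.442
now [639.6 187.   40.6] yaw 1.4595 t 34.075 | at present yaw [-0.0001 -0.0008  0.0402] | at new yaw [-0.0001 -0.0008  0.0402] turn -0.0
```

```bash
python3 -m pendant '[0,0,0.015,0,1, 0,0,0.012,0,1, 0,0,0.006,0,1, 0,0,0.003,0,1, 0,0,0.002,0,1, 0,0,0,0,1, 0,0,0,0,1]'
```

```text
t: 34.95
eef_pos: [639.3, 187.0, 24.4]
tcp_rot: [3.141, 0.0, 1.46]
ft_force: [-1.3, -0.6, 3.3]
opening: 0.441
```

Light contact at 3.3 N. I'll release, rise and back the arm away, so the top camera can see the rack.

```bash
python3 -m pendant '[0,0,0,0,0.1, 0,0,0,0,-0.1, 0,0,0,0,-0.3, 0,0,0,0,-0.6, 0,0,0,0,-0.8, 0,0,0,0,-1, 0,0,0,0,-1, 0,0,0,0,-1]'; python3 -m pendant '[0,0,-0.04,0,-1, 0,0,-0.08,0,-1, 0,0,-0.12,0,-1, 0,0,-0.14,0,-1, 0,0,-0.12,0,-1, 0.1,0,0,0,-1, 0.15,0,0,0,-1, 0.15,0,0,0,-1, 0.1,0,0,0,-1, 0,0,0,0,-1]'; python3 - <<'E'
from h import *
for c in ('top','scene'):
    im=env.read_camera(c)
    for n in ['square_centre','slim_centre','jar_centre','flask_centre']:
        print(c,n,[(round(d['confidence'],2),np.array(d['xyz']).round(1)) for d in env.landmark_of(n,c)[:3]])
    cut=im[80:240,180:430] if c=='top' else im[100:340,200:460]
    cv2.imwrite(f'pics/{c}13.png',cv2.resize(cut[:,:,::-1],None,fx=2.5,fy=2.5,interpolation=cv2.INTER_CUBIC))
E
```

```text
t: 35.95
eef_pos: [639.2, 187.0, 24.2]
tcp_rot: [3.142, 0.0, 1.46]
ft_force: [-0.4, -0.3, 0.9]
opening: 0.999
t: 37.2
eef_pos: [660.6, 388.6, 224.5]
tcp_rot: [3.141, -0.0, 1.463]
ft_force: [-0.8, -0.6, -0.3]
opening: 1.002
top square_centre [(0.76, array([636.3, 190.1,  50.6]))]
top slim_centre [(0.74, array([629.4,  93.7,  55.7]))]
top jar_centre [(0.95, array([620.2,   6.8,  39.3])), (0.75, array([350.2, -14.3,  31.9])), (0.73, array([ 587.7, -210.9,   30.7]))]
top flask_centre [(0.78, array([615. , -84.5,  58.9])), (0.57, array([ 349.4, -108.4,   46.4]))]
scene square_centre [(0.59, array([639.3, 186.9,  56.8]))]
scene slim_centre [(0.66, array([628.7,  97.4,  56.8])), (0.57, array([455.3, -80.6,  18.5]))]
scene jar_centre [(0.85, array([ 588.9, -211.3,   28.9])), (0.72, array([617. ,  10.2,  41.9])), (0.59, array([348.3, -11.1,  33.3]))]
scene flask_centre [(0.8, array([ 347.8, -106.9,   42.8])), (0.77, array([616. , -83.4,  57.6]))]
```

View pics/top13.png

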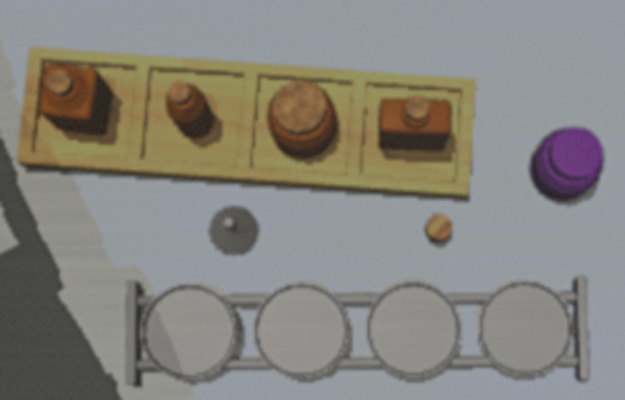

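View pics/scene13.png

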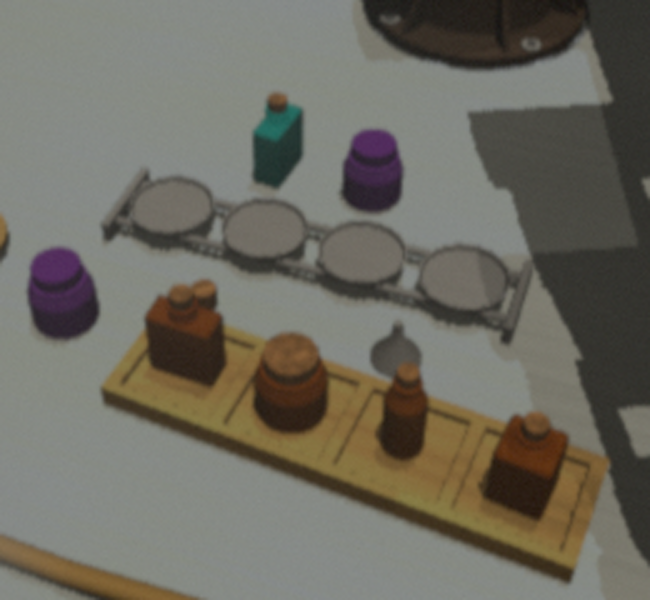

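All four stand upright, each centred in its recess, in the order square, slim, jar, flask. Nothing is touching the robot, so I'm handing in.

```bash
python3 -m pendant '[0,0,0,0,-1, 0,0,0,0,-1]'; python3 -c "
from cell import env
print(env.job_done())"
```

```text
t: 37.95
eef_pos: [661.4, 385.7, 224.2]
tcp_rot: [-3.142, 0.0, 1.46]
ft_force: [0.0, -0.4, -0.2]
opening: 0.998
the job is handed in; nothing more can be done
None
```

I moved the four amber bottles to the ash rack in their original order from the robot's left: square, slim, jar, flask. Each went down gently (at most about 3.5 N of contact) and was released. The job was handed in at about 38 s with the arm clear.

- **Last checks:** the top and scene pictures show all four upright in the right recesses. Network positions were mostly within 4 mm of the recess centres. The exception was the jar, where the two views put it 4 mm and 7 mm off in x; the closed gripper had it centred to about 1 mm at release.
- **First jar grasp failed:** it closed at about 43 mm, on the neck instead of the 56 mm body. The pictures showed the finger ends sitting about 25 mm above the stated TCP. I reopened before lifting and gripped lower on the body, at 55.6 mm. I allowed for this offset on the slim and square bottles too.

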